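# Pack the third hexagonal tea tin into the tray

## Task

Two hexagonal steel tea tins stand side by side in the little pine tray. Find the loose tin of the same shape and size on the table and set it down upright in the tray, nested in the notch between those two like honeycomb cells, its flat sides facing theirs and close up against both (gaps of up to about a centimetre are fine). Lower it into place rather than dropping it, and leave all three tins standing packed together in the tray.

Things in the scene. Friction and masses are not known exactly. Their poses are not given: they have to be found in the camera images.
- tin_c_mid (a point): The tin to pack, loose on the table: hexagonal steel tin, 60 mm across flats (69 across corners), 60 mm tall, flat lid, about 0.25 kg. Point: its centre, 30 mm above its underside; z up, x towards a corner, y square to a pair of flat sides. Round, square and thinner hexagonal (40 mm) tins, up to 72 mm tall, stand 110 mm or more away, centre to centre.
- tin_a_mid (a point): One of the two tins already in the tray, loose: hexagonal steel tin, 60 mm across flats (69 across corners), 60 mm tall, flat lid, about 0.25 kg. Point: its centre, 30 mm above its underside; z up, x towards a corner, y square to a pair of flat sides. 1 to 3 mm from the other, flat to flat.
- tin_b_mid (a point): The other of the two tins already in the tray, loose: hexagonal steel tin, 60 mm across flats (69 across corners), 60 mm tall, flat lid, about 0.25 kg. Point: its centre, 30 mm above its underside; z up, x towards a corner, y square to a pair of flat sides.
- tray: Fixed pine tray, 170 (x) by 190 mm (y), floor 8 mm thick, rim 6 mm thick, 18 mm tall, bar handles to 32 mm high on the y ends. Origin: centre of its underside, on the table; z up. The two tins stand in a row along y, centred 30 mm to +x of the origin, near the +x rim: only the notch on their -x side, at about x -23 mm, y 0, has room for the third.
Not all that is in view belongs to the job. What is shaped like the part that bears tin_b_mid but orange is not meant. Leave any black look-alike of the part that bears tin_a_mid alone.

How it is judged:
At the end, for the whole second after the job is handed in: All three hexagonal tins stand upright (within 7 degrees) and at rest on the tray floor; the centre of each is less than 72 mm from the centres of both others (60 mm is touching, so gaps under 12 mm), and their flat sides face each other within 0.2 rad (11 degrees) (horizontal distance between tin_c_mid and tin_a_mid below 0.072 m and horizontal distance between each of tin_c_mid, tin_a_mid and tin_b_mid below 0.072 m and (angle between the x axis of tin_c_mid and the x axis of tin_a_mid, either way round below 0.2 rad or angle between the x axis of tin_c_mid and the x axis of tin_a_mid, either way round between 0.847 and 1.247 rad) and (angle between the x axis of tin_c_mid and the x axis of tin_b_mid, either way round below 0.2 rad or angle between the x axis of tin_c_mid and the x axis of tin_b_mid, either way round between 0.847 and 1.247 rad) and (angle between the x axis of tin_a_mid and the x axis of tin_b_mid, either way round below 0.2 rad or angle between the x axis of tin_a_mid and the x axis of tin_b_mid, either way round between 0.847 and 1.247 rad) and angle between each of tin_a_mid, tin_b_mid, tin_c_mid's own z axis and vertical below 0.12 rad and z of tin_a_mid in the frame of tray between 0.033 and 0.043 m and z of tin_b_mid in the frame of tray between 0.033 and 0.043 m and z of tin_c_mid in the frame of tray between 0.033 and 0.043 m and linear speed of each of tin_a, tin_b, tin_c below 0.02 m/s).
It fails at once if the loose tin is let go in the air, more than about 25 mm above the tray floor (height (world z) of tin_c_mid above 0.064 m and contact force between tin_c and the fingers below 0.05 N).
It fails at once if one of the tins in the tray is tipped over (angle between any of tin_a_mid, tin_b_mid's own z axis and vertical above 0.5 rad).
It also fails if it takes over 34 s, if anything falls off the work surface, if the arm or the gripper's body presses on something with over 40 N, if the wrist force passes 120 N, or if a joint passes its speed limit or range.

## Robot

A 6-joint arm with a two-finger parallel gripper is mounted at the origin on the work surface. World frame = base frame: x ahead of the robot, y to its left, z up, the work surface at z = 0. Lengths are in m, angles in rad, forces in N, time in s.
With the tool pointing down it reaches from about 0.3 to 0.775 m from the base axis. Payload 14.6 kg.
Tool frame: the origin (TCP) lies where the fingers leave the gripper's body, on its centre line; the fingertips stand 73 mm ahead of it and the grasp point (between the pads) lies 54 mm ahead of it; x points along the fingers, y is the direction in which the jaws open and shut, and the axes are right-handed (so a half turn about x gives the same grasp; the last joint's range is limited). The gripper opens to 85 mm and grips with 20 to 120 N. Pads are 22 mm wide; open, the fingers measure 114 mm over their backs; the gripper's body (76 mm by 85 mm) begins 54 mm behind the grasp point. The pads swing forward as they close: fully open they stand 13 mm farther back than shut.
Start: joints at [1.141, 0.3, 1.521, -0, 1.321, -0.067], TCP at [0.195, 0.514, 0.304] pointing down, gripper open.
Joint ranges: [-3.03, 3.03], [-0.79, 2.21], [0.23, 2.52], [-1.04, 4.18], [0, 3.07], [-2.55, 2.55]. Speed limits (rad/s): [2.22, 2.22, 2.57, 3.14, 3.14, 3.14].

## Interface

Orientations are given as [roll, pitch, yaw] about the fixed x, y, z axes, in that order (R = Rz(yaw) Ry(pitch) Rx(roll)).
In Python, from cell import robot gives the robot as it stands.
- The arm moves only by the tool drive_tool, never from a script. Its argument "targets" is a list of rows, each a list of 7 numbers: the shift along the tool's x, y, z in cm, then the turn, a rotation vector about the tool's x, y, z in degrees, then the finger opening in cm, from 0 to 8.54. In form: [[dx, dy, dz, wx, wy, wz, jaw], ...]. A call has exactly 10 rows; each row is the pose to reach, as a shift and turn from the pose commanded when the call began, along the tool's axes at that moment; what a row does not reach only later rows make up. A row lasts 1/12 s, in which the tool goes at most 41.7 mm and 7.16 degrees, less where a joint would pass 70% of its speed; a pose out of reach is approached as far as the arm can. A call with a gripper value outside its range is refused whole. The fingers move at their own pace and stop on an object; "newtons" is the grip in N (left out, the last holds). Time passes only in rows, so rows that repeat a pose let the fingers close, or fill a call up. It gives the time, the measured TCP pose, the force and the opening at its end, in the units of the state.
- robot.read_state(): the state, without advancing time (a new reading comes with each control period).
- robot.capture(name): name is "scene" or "top"; returns a dict with "color" (384x512x3 uint8, blue, green, red), "z_map" (384x512 float32, m along the optical axis (not along the pixel's ray), 0 where there is no reading), "fov_y" (degrees; the focal length in pixels is half the picture's height over the tangent of half this angle, whatever the lens; pixels are square), "cx", "cy" (the principal point, pixels), "position" and "orientation" of the camera in the world. Camera axes: x right, y down, z forward; pixel columns grow to the right and rows downward; lengths in m; the calibration is good to about 2 mm. A picture is of the moment at which its call begins.
- robot.sign_off(): hands the job in, once; it reports no verdict.
Trained networks look in a picture, given as the dict that the camera call returned (one of the last four; its "shot" number tells which), for a name from the list of things; names that differ only in an ending like _2 or _b are one class to them, and where a whole thing is asked for, a point or a joint stands for the part that bears it (a point fixed in the world has none). Each returns a list of dicts, best first, with "score" (0 to 1); they miss things now and then, are a little off and sometimes report something else, mostly with a low value. They report only what shows in the picture. A call takes as long as a camera call. They do not tell look-alikes from the thing itself.
- robot.boxes_of(label, picture): "rect" ([left, top, right, bottom] in pixels, round what is visible of it).
- robot.landmark_of(label, picture): "pixel" ([column, row] in pixels: a listed point, or the origin of a listed thing).
The state is a dict: "time_s": time; "qpos": joint angles; "qd": joint speeds; "joint_torque": joint torques, N m; "tool_pos": TCP position; "orientation": TCP orientation; "wrist_force": force on the tool from outside, world axes, zero at the start; "ft_torque": the same for the moment, N m; "gripper_width": finger opening in m.
Only numpy, scipy, OpenCV 4.12 (cv2) and the standard library are available. Lean on these libraries where they do the work, as an engineer would, in place of code of your own. Each camera call takes 0.05 s, during which the arm holds its last target.

## Working session

There is one attempt and no reset: what is moved stays moved. The work goes in short steps, Python scripts to look and compute and a tool call to move; the robot and the scene stay as the last step left them, time stands still between calls to the robot, and variables do not carry over. Pictures are saved under pics/ and viewed, and the job is handed in when it is done.

Besides the shell and the picture viewer there is one more tool, called by a JSON object that holds its "op" and its "data". drive_tool: Moves the arm, as the interface text tells. Its arguments: {"type":"object","properties":{"targets":{"type":"array","items":{"type":"array","items":{"type":"number"}}},"newtons":{"type":"number"}},"required":["targets"]}

```bash
mkdir -p pics; ls; cat > h.py <<'E'
import numpy as np, cv2, pickle
from cell import robot
def f_of(p): return 0.5*p["color"].shape[0]/np.tan(np.radians(p["fov_y"])/2)
def Rof(o):
    from scipy.spatial.transform import Rotation as R
    o=np.array(o,float)
    if o.shape==(3,3): return o
    return R.from_euler('xyz',o).as_matrix()
def cloud(p):
    z=p["z_map"];f=f_of(p);h,w=z.shape
    u,v=np.meshgrid(np.arange(w),np.arange(h))
    P=np.stack([(u-p["cx"])/f*z,(v-p["cy"])/f*z,z],-1)
    return P@Rof(p["orientation"]).T+np.array(p["position"])
def ray(p,px,zw):
    f=f_of(p);d=Rof(p["orientation"])@np.array([(px[0]-p["cx"])/f,(px[1]-p["cy"])/f,1.])
    c=np.array(p["position"]);return c+d*(zw-c[2])/d[2]
E
python3 - <<'E'
from h import *
s=robot.read_state();print(s)
for n in ("scene","top"):
    p=robot.capture(n);print(n,p["position"],p["orientation"],p["fov_y"],p["cx"],p["cy"],p["shot"])
    cv2.imwrite(f"pics/{n}0.png",p["color"]);pickle.dump(p,open(f"{n}0.pkl","wb"))
    for l in ("tin_c_mid","tin_a_mid","tin_b_mid","tray"):
        print(l,[(np.round(d["pixel"],1),round(d["score"],2)) for d in robot.landmark_of(l,p)])
print(robot.read_state()["time_s"])
E
```

```text
pics
{'time_s': 0.0, 'qpos': array([ 1.14143438e+00,  3.00524442e-01,  1.52154193e+00,  3.79177299e-06,
        1.32070601e+00, -6.66197028e-02]), 'qd': array([ 2.78284520e-04, -2.61232673e-05,  9.33163845e-04, -1.03956735e-03,
        1.26646790e-03,  3.68924421e-04]), 'joint_torque': array([ 1.06026914e-04, -5.43499875e+01, -3.61786115e+01, -7.29176190e-05,
        4.01650541e-03, -9.22365587e-06]), 'tool_pos': array([0.19511832, 0.51408389, 0.30330857]), 'orientation': array([-1.64052921,  1.5696166 , -2.00327239]), 'wrist_force': array([ 0.03518134, -0.5055695 , -0.67373903]), 'ft_torque': array([ 0.04418922, -0.07001576, -0.00517645]), 'gripper_width': 0.0851743688158211}
scene [1.07890546 0.52082451 0.72148942] [-2.29165564 -0.01744392  2.338842  ] 45.47961484451717 261.740058994181 198.8033914605764 1
tin_c_mid [(array([314. , 214.2]), 0.58)]
tin_a_mid [(array([261.6, 136.5]), 0.84), (array([202.8, 169.9]), 0.71)]
tin_b_mid [(array([213. , 180.7]), 0.81), (array([165.1, 206.2]), 0.72), (array([310.8, 213.7]), 0.61)]
tray [(array([221.6, 182.9]), 0.56)]
top [ 0.41505025 -0.01759059  0.8040821 ] [-3.02466516  0.00656429 -1.54696682] 48.48096572302242 258.42255696849 185.84060406771425 2
tin_c_mid [(array([198.5, 208.2]), 0.68)]
tin_a_mid [(array([360.9, 176.1]), 0.71), (array([359.8, 290.1]), 0.7)]
tin_b_mid [(array([337.1,  92.3]), 0.83), (array([328.1, 164.9]), 0.82)]
tray [(array([339.2, 190. ]), 0.9)]
0.5
```

View pics/scene0.png

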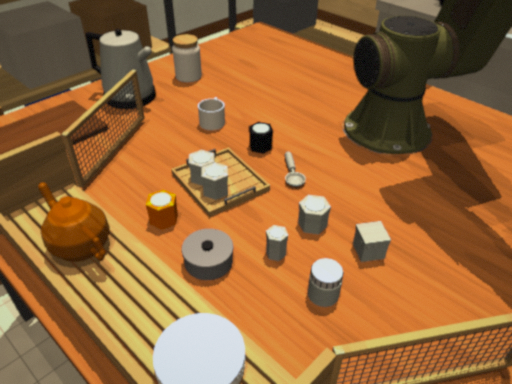

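View pics/top0.png

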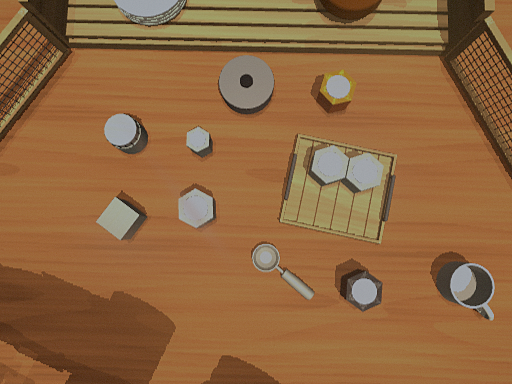

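Seen in the top picture, the loose things are:
- Large steel hexagonal tin at (197,208). This fits the description, so it is my choice.
- Thin hexagonal tin at (198,140), too small.
- Square tin at (121,217).
- Round tin at (124,131).
- Orange hexagonal look-alike at (337,91).
- Black hexagonal look-alike at (363,291).

Tins A and B are at (329,165) and (363,172), in the tray at about (339,190).

```bash
cat > seg.py <<'E'
from h import *
def lid(p,seed,lo,hi,r=0.05):
    W=cloud(p);m=(p["z_map"]>0)&(W[...,2]>lo)&(W[...,2]<hi)&(np.hypot(W[...,0]-seed[0],W[...,1]-seed[1])<r)
    n,l,st,c=cv2.connectedComponentsWithStats(m.astype(np.uint8))
    i=1+np.argmax(st[1:,4]);return W[l==i],l==i
def hexfit(xy,R0=0.0346,fixsize=False):
    # maximise IoU-like: hexagon containing pts; use hull + support widths
    xy=xy-0;c=np.median(xy,0);best=None
    for a in np.radians(np.arange(0,60,0.5)):
        ds=[np.array([np.cos(a+k*np.pi/3),np.sin(a+k*np.pi/3)]) for k in range(3)]  # flat normals
        pr=[xy@d for d in ds];h=[np.percentile(q,99) for q in pr];l=[np.percentile(q,1) for q in pr]
        w=np.array([x-y for x,y in zip(h,l)])
        cc=np.linalg.lstsq(np.array(ds),np.array([(x+y)/2 for x,y in zip(h,l)]),rcond=None)[0]
        if best is None or w.sum()<best[0]: best=(w.sum(),np.degrees(a),cc,w)
    return best
E
python3 - <<'E'
from seg import *
for n in ("top","scene"):
    p=pickle.load(open(n+"0.pkl","rb"));W=cloud(p)
    t=pickle.load(open("top0.pkl","rb"));Wt=cloud(t)
    for nm,px in dict(c=(197,208),a=(326,164),b=(364,172),small=(198,140),blk=(365,292)).items():
        s=Wt[px[1],px[0]]
        q,m=lid(p,s,s[2]-.006,s[2]+.006,0.038 if nm in 'ab' else .05)
        b=hexfit(q[:,:2]);print(n,nm,np.round(s,4),len(q),"z",np.round(np.median(q[:,2]),4),"flatnormal deg",b[1],np.round(b[2],4),np.round(b[3],4))
    if n=="top":
        for px in ((340,215),(220,240),(300,215)): print(px,np.round(W[px[1],px[0]],4))
        # tray rim
        m=(W[...,2]>.013)&(W[...,2]<.024)&(p["z_map"]>0)&(np.hypot(W[...,0]-W[190,339,0],W[...,1]-W[190,339,1])<.15)
        q=W[m][:,:2].astype(np.float32);print("tray",cv2.minAreaRect(q))
        cv2.imwrite("pics/traymask.png",m.astype(np.uint8)*255)
        cv2.imwrite("pics/crop_c.png",cv2.resize(p["color"][100:260,80:440],None,fx=2,fy=2,interpolation=cv2.INTER_CUBIC))
E
```

```text
top c [0.4608 0.0956 0.0614] 1019 z 0.0605 flatnormal deg 30.5 [0.4617 0.0985] [0.0586 0.058  0.058 ]
top a [ 0.5423 -0.1277  0.0689] 1023 z 0.0687 flatnormal deg 17.0 [ 0.5431 -0.1339] [0.0586 0.0584 0.0585]
top b [ 0.53   -0.1941  0.0675] 1103 z 0.0687 flatnormal deg 21.5 [ 0.532  -0.1922] [0.0583 0.0652 0.0592]
top small [0.5811 0.0983 0.0639] 444 z 0.0625 flatnormal deg 31.5 [0.5839 0.0994] [0.0394 0.0386 0.0391]
top blk [ 0.3244 -0.1965  0.0604] 1122 z 0.0607 flatnormal deg 24.5 [ 0.3273 -0.1941] [0.0587 0.0588 0.0582]
(340, 215) [ 0.4574 -0.1639  0.0047]
(220, 240) [ 0.4056  0.0595 -0.001 ]
(300, 215) [ 0.4555 -0.0888  0.0088]
tray ((0.47992581129074097, -0.1532561480998993), (0.19006165862083435, 0.2284543365240097), 78.96009826660156)
scene c [0.4608 0.0956 0.0614] 503 z 0.0606 flatnormal deg 35.5 [0.462  0.0989] [0.0602 0.0592 0.0598]
scene a [ 0.5423 -0.1277  0.0689] 394 z 0.0686 flatnormal deg 25.5 [ 0.5448 -0.1339] [0.0588 0.0587 0.0586]
scene b [ 0.53   -0.1941  0.0675] 382 z 0.0687 flatnormal deg 18.5 [ 0.5329 -0.192 ] [0.0592 0.0654 0.0577]
scene small [0.5811 0.0983 0.0639] 277 z 0.0625 flatnormal deg 33.5 [0.5842 0.1   ] [0.041  0.0394 0.0399]
scene blk [ 0.3244 -0.1965  0.0604] 286 z 0.0607 flatnormal deg 27.5 [ 0.3277 -0.1945] [0.0606 0.0615 0.0584]
```

View pics/crop_c.png

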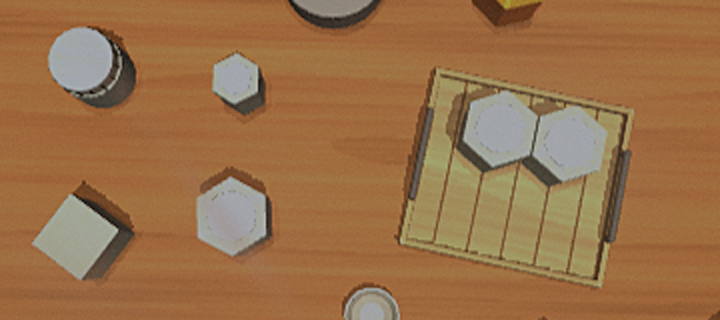

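```bash
cat > fit.py <<'E'
from seg import *
from scipy.optimize import minimize
def sd(xy,c,a,ap):
    d=xy-c;return np.max(np.stack([np.abs(d[...,0]*np.cos(a+k*np.pi/3)+d[...,1]*np.sin(a+k*np.pi/3)) for k in range(3)]),0)-ap
def fit(p,cs,a0,z,ap=0.030,R=0.06):
    """fit hexagon lids jointly; pixels on lid vs not, projected to plane z"""
    f=f_of(p);h,w=p["z_map"].shape;u,v=np.meshgrid(np.arange(w),np.arange(h))
    d=np.stack([(u-p["cx"])/f,(v-p["cy"])/f,np.ones((h,w))],-1)@Rof(p["orientation"]).T
    C=np.array(p["position"]);XY=(C+d*((z-C[2])/d[...,2])[...,None])[...,:2]
    W=cloud(p);lidm=(np.abs(W[...,2]-z)<.007)&(p["z_map"]>0)
    cs=np.array(cs,float);near=np.min([np.hypot(*(XY-c).transpose(2,0,1)) for c in cs],0)<R
    X=XY[near];M=lidm[near].astype(float)
    def cost(q):
        s=np.min([sd(X,q[3*i:3*i+2],q[3*i+2],ap) for i in range(len(cs))],0)
        return np.mean((1/(1+np.exp(np.clip(s/0.0008,-50,50)))-M)**2)
    best=None
    for da in np.radians([-8,0,8]):
        q0=np.concatenate([[c[0],c[1],a0+da] for c in cs])
        S=np.vstack([q0]+[q0+np.eye(len(q0))[i]*(.004 if i%3<2 else .1) for i in range(len(q0))])
        r=minimize(cost,q0,method="Nelder-Mead",options=dict(initial_simplex=S,maxiter=3000,xatol=1e-5,fatol=1e-8))
        if best is None or r.fun<best.fun: best=r
    return [(np.round(best.x[3*i:3*i+2],4),round(np.degrees(best.x[3*i+2])%60,1)) for i in range(len(cs))],best.fun
E
python3 - <<'E'
from fit import *
for n in ("top","scene"):
    p=pickle.load(open(n+"0.pkl","rb"))
    for ap in (.029,.030):
        print(n,ap,fit(p,[(.4617,.0985)],.55,.0606,ap),fit(p,[(.5435,-.134),(.532,-.194)],.33,.0687,ap))
E
```

```text
top 0.029 ([(array([0.4616, 0.0983]), np.float64(33.9))], np.float64(0.013860627695005479)) ([(array([ 0.5431, -0.1339]), np.float64(18.5)), (array([ 0.5315, -0.1942]), np.float64(18.9))], np.float64(0.021400464618145223))
top 0.03 ([(array([0.4616, 0.0983]), np.float64(34.0))], np.float64(0.007587017117788866)) ([(array([ 0.5431, -0.134 ]), np.float64(18.5)), (array([ 0.5315, -0.1941]), np.float64(18.8))], np.float64(0.010580714645736001))
scene 0.029 ([(array([0.4651, 0.1012]), np.float64(30.0))], np.float64(0.047320712841936494)) ([(array([ 0.5474, -0.1311]), np.float64(20.0)), (array([ 0.5333, -0.1928]), np.float64(16.9))], np.float64(0.054278004898659526))
scene 0.03 ([(array([0.464 , 0.1004]), np.float64(32.4))], np.float64(0.031284435933743235)) ([(array([ 0.5469, -0.1314]), np.float64(22.0)), (array([ 0.5333, -0.193 ]), np.float64(17.0))], np.float64(0.03797087713569668))
```

Both views put the lid tops at 60.6 mm on the table and 68.7 mm in the tray. Tin C is at (0.4617, 0.0985) with a flat normal at 94°. The goal centre is about (0.484, -0.154), with the jaws along the tray's y axis (about 79°).

```bash
cat > mv.py <<'E'
from h import *
from scipy.spatial.transform import Rotation as R
def plan(x,y,z,jdeg):
    s=robot.read_state();Rc=R.from_euler('xyz',s["orientation"]).as_matrix();t=np.array(s["tool_pos"])
    best=None
    for k in (0,180):
        j=np.radians(jdeg+k);X=np.array([0,0,-1.]);Y=np.array([np.cos(j),np.sin(j),0]);Z=np.cross(X,Y)
        rv=R.from_matrix(Rc.T@np.stack([X,Y,Z],1)).as_rotvec(degrees=True)
        if best is None or np.linalg.norm(rv)<np.linalg.norm(best): best=rv
    d=Rc.T@(np.array([x,y,z])-t)*100
    print("t",round(s["time_s"],2),"pos",np.round(t,4),"jaw deg",round(np.degrees(np.arctan2(Rc[1,1],Rc[0,1])),2),"q6",round(s["qpos"][5],2),"w",round(s["gripper_width"],4),"F",np.round(s["wrist_force"],1))
    print("shift cm",np.round(d,2),"rot deg",np.round(best,2))
E
python3 -c "
from mv import *
plan(.4617,.0985,.19,94)"
```

```text
t 0.5 pos [0.1952 0.5142 0.3039] jaw deg 69.21 q6 -0.07 w 0.0853 F [ 0.7 -1.1 -0.7]
shift cm [ 11.39 -29.41  39.67] rot deg [-24.79   0.    -0.  ]
```

{"op": "drive_tool", "data": {"targets": [[1,-2.9,4,-2.5,0,0,8.5],[2,-5.9,7.9,-5,0,0,8.5],[3,-8.8,11.9,-7.5,0,0,8.5],[4,-11.8,15.9,-10,0,0,8.5],[5,-14.7,19.8,-12.4,0,0,8.5],[6,-17.6,23.8,-15,0,0,8.5],[7,-20.6,27.8,-17.4,0,0,8.5],[8,-23.5,31.7,-20,0,0,8.5],[9,-26.5,35.7,-22.4,0,0,8.5],[11.4,-29.4,39.7,-24.8,0,0,8.5]], "newtons": 40}}

```text
time_s: 1.33
tool_pos: [0.416, 0.1694, 0.2174]
orientation: [0.216, 1.569, 0.288]
wrist_force: [1.1, 1.2, -0.5]
gripper_width: 0.085
```

```bash
python3 -c "
from mv import *
plan(.4617,.0985,.19,94)
plan(.4617,.0985,.09,94)"
```

```text
t 1.33 pos [0.416  0.1694 0.2174] jaw deg 94.13 q6 -1.34 w 0.085 F [ 1.1  1.2 -0.5]
shift cm [ 2.75 -7.4   4.04] rot deg [ 0.13  0.11 -0.02]
t 1.33 pos [0.416  0.1694 0.2174] jaw deg 94.13 q6 -1.34 w 0.085 F [ 1.1  1.2 -0.5]
shift cm [12.75 -7.41  4.03] rot deg [ 0.13  0.11 -0.02]
```

{"op": "drive_tool", "data": {"targets": [[1,-2.5,1.4,0,0,0,8.5],[2,-5,2.8,0,0,0,8.5],[2.7,-7.4,4,0,0,0,8.5],[2.7,-7.4,4,0,0,0,8.5],[2.7,-7.4,4,0,0,0,8.5],[2.7,-7.4,4,0,0,0,8.5],[2.7,-7.4,4,0,0,0,8.5],[2.7,-7.4,4,0,0,0,8.5],[2.7,-7.4,4,0,0,0,8.5],[2.7,-7.4,4,0,0,0,8.5]]}}

```text
time_s: 2.17
tool_pos: [0.46, 0.1008, 0.1902]
orientation: [0.06, 1.57, 0.131]
wrist_force: [0.7, 0.5, 0.1]
gripper_width: 0.0851
```

```bash
python3 -c "
from mv import *
plan(.4617,.0985,.085,94)
p=robot.capture('scene');cv2.imwrite('pics/s1.png',p['color'])"
```

```text
t 2.17 pos [0.46   0.1008 0.1902] jaw deg 94.06 q6 -1.5 w 0.0851 F [0.7 0.5 0.1]
shift cm [10.52 -0.24  0.15] rot deg [ 0.06  0.02 -0.  ]
```

View pics/s1.png

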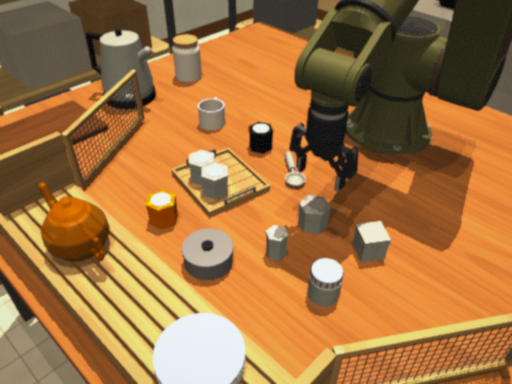

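The open gripper (325,150) hangs over the large hexagonal tin (313,213), with its fingers on the ±y sides. I'll lower it next.

{"op": "drive_tool", "data": {"targets": [[1.5,-0.2,0.15,0,0,0,8.5],[3,-0.2,0.15,0,0,0,8.5],[4.5,-0.2,0.15,0,0,0,8.5],[6,-0.2,0.15,0,0,0,8.5],[7.5,-0.2,0.15,0,0,0,8.5],[9,-0.2,0.15,0,0,0,8.5],[10,-0.2,0.15,0,0,0,8.5],[10.5,-0.2,0.15,0,0,0,8.5],[10.5,-0.2,0.15,0,0,0,8.5],[10.5,-0.2,0.15,0,0,0,8.5]]}}

```text
time_s: 3.05
tool_pos: [0.4619, 0.0985, 0.0854]
orientation: [0.095, 1.571, 0.165]
wrist_force: [0.4, -0.1, 0.5]
gripper_width: 0.0846
```

{"op": "drive_tool", "data": {"targets": [[0,0,0,0,0,0,7.5],[0,0,0,0,0,0,7],[0,0,0,0,0,0,6.5],[0,0,0,0,0,0,6],[0,0,0,0,0,0,5.5],[0,0,0,0,0,0,5],[0,0,0,0,0,0,5],[0,0,0,0,0,0,5],[0,0,0,0,0,0,5],[0,0,0,0,0,0,5]], "newtons": 50}}

```text
time_s: 3.88
tool_pos: [0.462, 0.0983, 0.0856]
orientation: [-0.226, 1.57, -0.156]
wrist_force: [-2.6, -2.3, 7.1]
gripper_width: 0.0596
```

{"op": "drive_tool", "data": {"targets": [[-1,0,0,0,0,0,5],[-2,0,0,0,0,0,5],[-3.5,0,0,0,0,0,5],[-5,0,0,0,0,0,5],[-6.5,0,0,0,0,0,5],[-8,0,0,0,0,0,5],[-9,0,0,0,0,0,5],[-10,0,0,0,0,0,5],[-10,0,0,0,0,0,5],[-10,0,0,0,0,0,5]]}}

```text
time_s: 4.72
tool_pos: [0.4617, 0.0984, 0.1852]
orientation: [0.087, 1.57, 0.158]
wrist_force: [0.1, 0.3, -3.2]
gripper_width: 0.0594
```

```bash
python3 -c "
from mv import *
plan(.4844,-.1538,.19,78.8)
p=robot.capture('scene');cv2.imwrite('pics/s2.png',p['color'])"
```

```text
t 4.72 pos [0.4617 0.0984 0.1852] jaw deg 94.02 q6 -1.51 w 0.0594 F [ 0.1  0.3 -3.2]
shift cm [ -0.48 -25.32   0.5 ] rot deg [ 1.522e+01  3.000e-02 -1.000e-02]
```

View pics/s2.png

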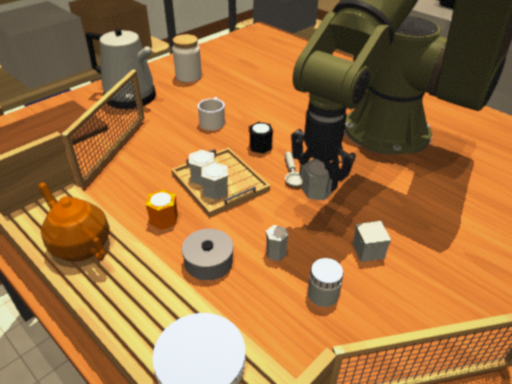

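Tin C is held at (317,178) with a 59.4 mm opening, which is flat to flat. I'll carry it over, aiming about 4 mm off both tins.

{"op": "drive_tool", "data": {"targets": [[0,-2.5,0.1,2,0,0,5],[0,-5.5,0.2,4,0,0,5],[0,-8.5,0.4,6,0,0,5],[0,-11.5,0.5,8,0,0,5],[0,-14.5,0.5,10,0,0,5],[0,-17.5,0.4,12,0,0,5],[0,-20.5,0.4,14,0,0,5],[0,-23,0.3,15.2,0,0,5],[0,-25.2,0.3,15.2,0,0,5],[0,-25.2,0.3,15.2,0,0,5]]}}

```text
time_s: 5.6
tool_pos: [0.4821, -0.1559, 0.184]
orientation: [-2.866, 1.57, -3.064]
wrist_force: [0.7, 0.1, -3.2]
gripper_width: 0.0599
```

{"op": "drive_tool", "data": {"targets": [[0,0,0,0,0,0,5],[0,0,0,0,0,0,5],[0,0,0,0,0,0,5],[0,0,0,0,0,0,5],[0,0,0,0,0,0,5],[0,0,0,0,0,0,5],[0,0,0,0,0,0,5],[0,0,0,0,0,0,5],[0,0,0,0,0,0,5],[0,0,0,0,0,0,5]]}}

```text
time_s: 6.43
tool_pos: [0.4824, -0.1527, 0.185]
orientation: [0.138, 1.571, -0.057]
wrist_force: [-0.8, 0.4, -2.8]
gripper_width: 0.0596
```

```bash
python3 -c "
from mv import *
plan(.4819,-.1533,.0935,78.8)
p=robot.capture('scene');cv2.imwrite('pics/s3.png',cv2.resize(p['color'][60:260,100:400],None,fx=2.5,fy=2.5,interpolation=cv2.INTER_CUBIC))
p=robot.capture('top');cv2.imwrite('pics/t3.png',p['color'])"
```

```text
t 6.43 pos [ 0.4824 -0.1527  0.185 ] jaw deg 78.81 q6 -1.75 w 0.0596 F [-0.8  0.4 -2.8]
shift cm [ 9.15 -0.06 -0.04] rot deg [ 0.01  0.   -0.  ]
```

View pics/s3.png

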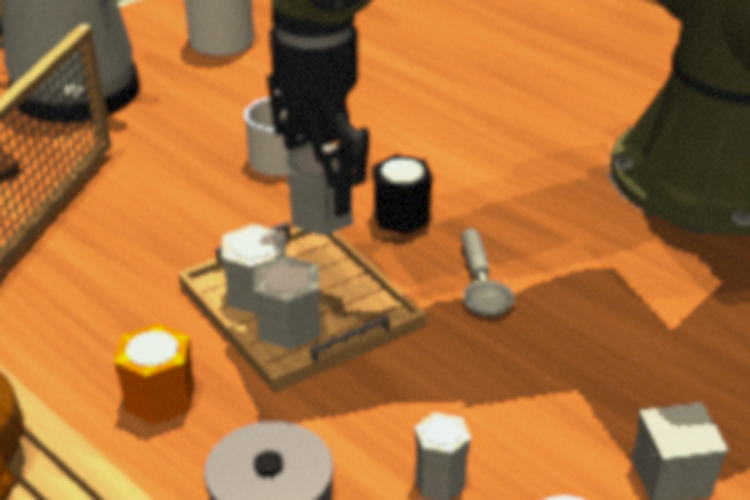

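The tin hangs at crop (320,195), on the notch side of A and B and clear of them. I'll lower it to just above the floor.

{"op": "drive_tool", "data": {"targets": [[1.5,0,0,0,0,0,5],[3,0,0,0,0,0,5],[4.5,-0.05,0,0,0,0,5],[5.5,-0.05,0,0,0,0,5],[6.5,-0.05,0,0,0,0,5],[7.3,-0.05,0,0,0,0,5],[8,-0.05,0,0,0,0,5],[8.5,-0.05,0,0,0,0,5],[8.8,-0.05,0,0,0,0,5],[8.8,-0.05,0,0,0,0,5]]}}

```text
time_s: 7.37
tool_pos: [0.4822, -0.1532, 0.0966]
orientation: [3.019, 1.57, 2.824]
wrist_force: [-0.4, -0.1, -3.3]
gripper_width: 0.0593
```

{"op": "drive_tool", "data": {"targets": [[0.1,0,0,0,0,0,5],[0.2,0,0,0,0,0,5],[0.25,0,0,0,0,0,5],[0.3,0,0,0,0,0,5],[0.35,0,0,0,0,0,5],[0.35,0,0,0,0,0,5],[0.35,0,0,0,0,0,5],[0.35,0,0,0,0,0,5],[0.35,0,0,0,0,0,5],[0.35,0,0,0,0,0,5]]}}

```text
time_s: 8.2
tool_pos: [0.4823, -0.1533, 0.0937]
orientation: [-0.263, 1.571, -0.458]
wrist_force: [-0.9, 1.2, 1.5]
gripper_width: 0.0592
```

```bash
python3 -c "
from mv import *
plan(.4819,-.1533,.0935,78.8)
p=robot.capture('scene');cv2.imwrite('pics/s4.png',cv2.resize(p['color'][60:260,100:400],None,fx=2.5,fy=2.5,interpolation=cv2.INTER_CUBIC))
"
```

```text
t 8.2 pos [ 0.4823 -0.1533  0.0937] jaw deg 78.81 q6 -1.76 w 0.0592 F [-0.9  1.2  1.5]
shift cm [ 0.02 -0.01 -0.04] rot deg [0.01 0.01 0.  ]
```

View pics/s4.png

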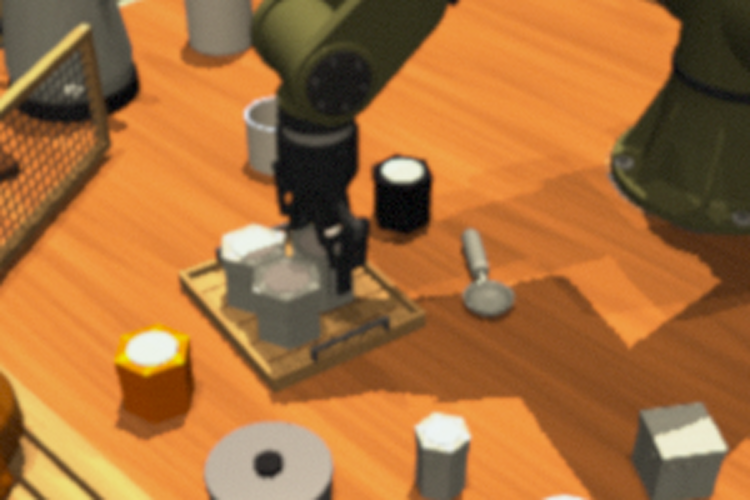

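The wrist force went from -3.2 to +1.5 N, so the tin stands on the floor, seated next to A and B. I'll release it and lift away.

{"op": "drive_tool", "data": {"targets": [[0,0,0,0,0,0,6.2],[0,0,0,0,0,0,6.6],[0,0,0,0,0,0,7],[0,0,0,0,0,0,7.4],[0,0,0,0,0,0,7.8],[0,0,0,0,0,0,8],[0,0,0,0,0,0,8],[0,0,0,0,0,0,8],[0,0,0,0,0,0,8],[0,0,0,0,0,0,8]]}}

```text
time_s: 9.08
tool_pos: [0.4823, -0.1533, 0.0935]
orientation: [1.086, 1.571, 0.891]
wrist_force: [-0.6, -0.0, 0.1]
gripper_width: 0.0804
```

{"op": "drive_tool", "data": {"targets": [[-1,0,0,0,0,0,8],[-2,0,0,0,0,0,8],[-3.5,0,0,0,0,0,8],[-5,0,0,0,0,0,8],[-7,0,0,0,0,0,8],[-9,0,0,0,0,0,8],[-11,0,0,0,0,0,8],[-13,0,0,0,0,0,8],[-15,0,0,0,0,0,8],[-17,0,0,0,0,0,8]]}}

```text
time_s: 9.92
tool_pos: [0.482, -0.1532, 0.2658]
orientation: [-0.185, 1.57, -0.381]
wrist_force: [-0.0, -0.3, 0.0]
gripper_width: 0.0802
```

{"op": "drive_tool", "data": {"targets": [[0,3,0,0,0,0,8],[0,6,0,0,0,0,8],[0,9,0,0,0,0,8],[0,12,0,0,0,0,8],[0,15,0,0,0,0,8],[0,18,0,0,0,0,8],[0,21,0,0,0,0,8],[0,23,0,0,0,0,8],[0,25,0,0,0,0,8],[0,25,0,0,0,0,8]]}}

```text
time_s: 10.75
tool_pos: [0.5309, 0.0947, 0.2647]
orientation: [0.666, 1.569, 0.474]
wrist_force: [0.2, -0.4, 0.5]
gripper_width: 0.0802
```

```bash
python3 -c "
from fit import *
for n in ('top','scene'):
    p=robot.capture(n);pickle.dump(p,open(n+'5.pkl','wb'))
    cv2.imwrite(f'pics/{n}5.png',p['color'])
    q,c=fit(p,[(.5432,-.134),(.5316,-.194),(.482,-.153)],.33,.0687)
    print(n,q,c);C=[x[0] for x in q];print([round(float(np.linalg.norm(C[i]-C[j])),4) for i,j in((0,1),(0,2),(1,2))])
    W=cloud(p)
    for x in C:
        m=(np.hypot(W[...,0]-x[0],W[...,1]-x[1])<.025)&(abs(W[...,2]-.0687)<.02);P=W[m];A=np.linalg.lstsq(np.c_[P[:,:2],np.ones(len(P))],P[:,2],rcond=None)[0];print(round(float(np.median(P[:,2])),4),np.round(A[:2],3))
print(robot.read_state()['time_s'])
"
```

```text
top [(array([ 0.5431, -0.1339]), np.float64(18.5)), (array([ 0.5316, -0.1941]), np.float64(18.5)), (array([ 0.4817, -0.1513]), np.float64(19.0))] 0.010700230806350474
[0.0613, 0.0638, 0.0657]
0.069 [0.001 0.003]
0.0689 [ 0.003 -0.   ]
0.069 [ 0.001 -0.004]
scene [(array([ 0.5474, -0.1306]), np.float64(19.4)), (array([ 0.5336, -0.1925]), np.float64(16.4)), (array([ 0.4861, -0.1479]), np.float64(19.9))] 0.045094442296841356
[0.0634, 0.0637, 0.0652]
0.0685 [-0.129 -0.104]
0.069 [-0.025 -0.02 ]
0.0689 [-0.048 -0.128]
10.85
```

View pics/top5.png

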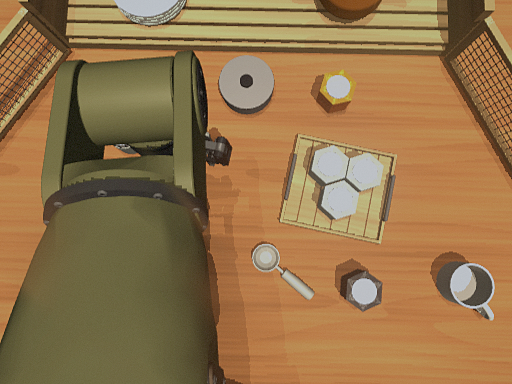

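View pics/scene5.png

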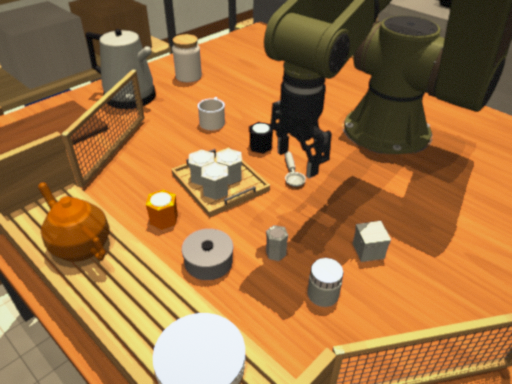

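The three tins are nested at top (329,163), (364,172) and (340,201), flat sides facing and standing level. Centre distances are 61, 64 and 66 mm. I'm handing the job in.

```bash
python3 -c "
from cell import robot
print(robot.sign_off(),robot.read_state()['time_s'])"
```

```text
the job is handed in; nothing more can be done
the job is handed in; nothing more can be done
```

I picked up the loose 60 mm hexagonal tin by its flats, turned it about 15°, lowered it to the tray floor in the notch and released it there. I handed the job in at about 11 s. The sign-off gives no verdict.

**Last checks (top view):**
- **Spacing:** centre distances are 61, 64 and 66 mm, against a limit of 72 mm.
- **Flats:** the three tins are parallel within about 1°.
- **Height and tilt:** all lids are at about 69 mm and level, so the tins stand on the tray floor.

**Disagreements:**
- **Scene camera:** it gave similar spacings (63, 64 and 65 mm), but angles up to 3.5° apart and centres shifted by 2–6 mm. Its lid tilts read up to about 0.17 (rise over run), which would exceed the 0.12 rad limit. I put that down to its oblique view mixing side-wall points into the fit, and trusted the top view.
- **Release point:** the top view puts the tin about 2 mm from where the gripper let go. The gaps are still only about 4–6 mm.

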